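# Refill a spray canister on the sprung refill station

## Robot

A 6-joint arm with a two-finger parallel gripper is mounted at the origin on the work surface. World frame = base frame: x ahead of the robot, y to its left, z up, the work surface at z = 0. Lengths are in mm, angles in rad, forces in N, time in s.
With the tool pointing down it reaches from about 275 to 750 mm from the base axis. Payload 10.2 kg.
Tool frame: the origin (TCP) lies at the very end of the fingers, on their centre line; the grasp point (between the pads) lies 19 mm behind it; z points along the fingers, y is the line along which they close (so a half turn about z gives the same grasp; the last joint's range is limited). The gripper opens to 88 mm and grips with 3 to 60 N. Pads are 18 mm wide; open, the fingers measure 123 mm over their backs; the gripper's body (75 mm by 187 mm) begins 45 mm behind the grasp point.
Start: joints at [-1.54, 0.313, 1.498, -0, 1.331, -0.223], TCP at [131.806, -508.191, 238.72] pointing down, gripper open.
Joint ranges: [-2.94, 2.94], [-0.97, 2.17], [0.19, 2.56], [-1.23, 4.37], [0.02, 3.11], [-2.88, 2.88]. Speed limits (rad/s): [2.39, 2.39, 3.01, 3.14, 3.14, 3.14].

## Interface

Orientations are given as a unit quaternion [x, y, z, w].
In Python, from bench import robot gives the robot as it stands.
- The arm moves only by the shell command python3 -m crank 'ROWS' [OPENING] [FORCE]. ROWS is JSON, a list of rows, each an object with "slide": the shift along the tool's x, y, z in units of 50 cm (1.0 is 50 cm), a list of three; "spin": the turn about the tool's z in units of pi/2 rad (1.0 is pi/2 rad). A call has 1 to 8 rows; each row is the pose to reach, as a shift and turn from the pose commanded when the call began, along the tool's axes at that moment; what a row does not reach only later rows make up. A row lasts 1/12 s, in which the tool goes at most 41.7 mm and 7.16 degrees, less where a joint would pass 70% of its speed; a pose out of reach is approached as far as the arm can. A call with a number of a shift or a turn outside -1 to 1 is refused whole. A call with a gripper value outside its range is refused whole. OPENING is the finger opening in mm, from 0 to 88.1, set as the call begins (- or left out, the last holds). The fingers move at their own pace and stop on an object; FORCE is the grip in N (left out, the last holds). Time passes only in rows, so rows that repeat a pose let the fingers close. It gives the time, the measured TCP pose, the force, the opening and the grip force at its end, in the units of the state.
- robot.get_state(): the state, without advancing time (a new reading comes with each control period).
- robot.read_camera(name): name is "scene" or "top"; returns the picture (384x512x3 uint8, red, green, blue); there is no depth.
- robot.camera_info(name): a dict with "fx", "fy", "cx", "cy" (pixels), "dist_coeffs" ([k1, k2, p1, p2, k3] as OpenCV has them; the pictures are not rectified), "camera_from_world" (4x4, takes a point from world to camera coordinates). Camera axes: x right, y down, z forward; pixel columns grow to the right and rows downward; lengths in mm; the calibration is good to about 2 mm. A picture is of the moment at which its call begins. camera_info takes no time and is no camera call.
- robot.hand_in(): hands the job in; it is judged then, once.
The state is a dict: "time": time; "qpos": joint angles; "qvel": joint speeds; "tau": joint torques, N m; "ee_pos": TCP position; "ee_rot": TCP orientation; "contact_force": force on the tool from outside, world axes, zero at the start; "ft_torque": the same for the moment, N m; "width": finger opening in mm; "grip_force": force on a finger pad.
Only numpy, scipy, OpenCV 4.12 (cv2) and the standard library are available. Lean on these libraries where they do the work, as an engineer would, in place of code of your own. Each camera call takes 0.05 s, during which the arm holds its last target. There are 200 camera calls.

## Task

Lift the flat-sided canister out of its sheet-metal holder, stand it upright in the middle of the rubber mat and let go of it. Then take it again, turned as it needs to be, lower it so that both holes of its foot go over the two dowels of the refill station, press it down until the sprung pad is fully depressed and the foot sits flush on the station, and hold it there for a good second. Finally lift it off and stand it upright in the middle of the mat again, keeping it upright all along and leaving the other tools on the table alone.

Things in the scene. Friction and masses are not known exactly. Their poses are not given: they have to be found in the camera images.
- canister: Loose bare-aluminium canister, 138 mm tall, 0.5 kg. Origin: centre of underside, z up. Foot flange 150 (x) x 62 (y) x 8 mm with two 15 mm through holes at x = +-56 mm. Flat-sided body 66 (x) by 46 (y) mm from 8 to 132 mm up, then a black plug 32 mm wide, 6 mm high. Same after a half turn about z. Starts standing in the holder, its x along the holder's x.
- holder: Fixed pocket of dark sheet steel, 176 mm long (x). Origin: centre of underside. Floor 4 mm thick; side walls at y = +-35 mm (inner faces), 138 mm high, leave no room for fingers across the canister's 46 mm. The ends at x = +-86 mm are open above 16 mm lips: take the canister across its 66 mm, closing along x, and lift straight up past the walls.
- station: Fixed grey block 40 mm high, x -100 to +125, y +-55 mm. Origin: centre of underside between the dowels. Two 12 mm steel dowels at x = +-56 mm, y = 0 reach 135 mm above the underside, tapering over the last 12 mm. They are in the way of fingers closing along x: here hold the canister across its 46 mm, closing along y. Valve box with gauge at x 90 to 120 mm, up to 87 mm high.
- station_home (a point): Point on the station's top face midway between the dowels (40 mm above the table), axes as the station's: the canister's origin lies here when its foot is flush.
- pad (a joint): Travel of the sprung pad in m: 0 when up, its top then 15 mm above the station's top face; 0.015 when flush with it, fully depressed. The spring pushes with about 6 N at 0 and 13 N at 0.015, so the canister's weight alone does not press it down.
- pad_top (a point): Centre of the top of the round black rubber pad (52 mm diameter) between the dowels; moves with the pad.
- mat: Fixed black rubber mat 200 (x) x 160 (y) x 4 mm thick. Origin at the centre of its underside; things stand on it at 4 mm height.
- spraycan: Bystander: upright metal spray can, 58 mm diameter, 165 mm tall. Origin at the centre of its underside. Leave alone.
- hammer: Bystander: hammer lying on the table. Leave alone.
- brush: Bystander: brush lying on the table. Leave alone.
There are look-alikes about, which are no part of the job. Several things look just like the canister: the one meant starts farthest to the robot's left.

How it is judged (in metres and radians):
On the way, in this order (a step that is already met when the one before it is completed fails the run):
1. the canister stands upright in the middle of the mat, let go (horizontal distance between canister and mat below 0.05 m and z of canister in the frame of mat below 0.008 m and angle between canister's own z axis and vertical below 0.05 rad and contact force between the fingers and canister below 0.1 N), for 0.2 s.
2. the canister, over both dowels, is pressed home flush on the station with the pad fully depressed, for 0.8 s (value of joint pad above 0.0125 m and horizontal distance between canister and station_home below 0.004 m and z of canister in the frame of station_home below 0.0025 m and angle between the x axis of canister and the x axis of station, either way round below 0.07 rad and angle between canister's own z axis and vertical below 0.05 rad), for 0.8 s.
At the end, for the whole second after the job is handed in: The canister stands upright (within 3 degrees) and still on the mat, its centre within 50 mm of the mat's, released; the station's pad is up again (within 3 mm) (all of step 1 and linear speed of canister below 0.02 m/s and value of joint pad below 0.003 m); the robot touches nothing.
It fails at once if the canister is tipped by more than 0.4 rad (angle between canister's own z axis and vertical above 0.4 rad).
It fails at once if the spray can is moved by more than 20 mm (distance of spraycan from where it was at the start of the episode above 0.02 m).
It fails at once if the hammer is moved by more than 20 mm (distance of hammer from where it was at the start of the episode above 0.02 m).
It fails at once if the brush is moved by more than 20 mm (distance of brush from where it was at the start of the episode above 0.02 m).
It also fails if it takes over 69 s, if anything falls off the work surface, if the arm or the gripper's body presses on something with over 40 N, if the wrist force passes 120 N, or if a joint passes its speed limit or range.

## Working session

There is one attempt and no reset: what is moved stays moved. The work goes in short steps, Python scripts to look and compute and a shell command to move; the robot and the scene stay as the last step left them, time stands still between calls to the robot, and variables do not carry over. Pictures are saved under pics/ and viewed, at most 10 in all, crops included, and the job is handed in when it is done.

```bash
ls; mkdir -p pics; python3 - <<'E'
from bench import robot
import cv2
for n in("scene","top"):
    cv2.imwrite(f"pics/{n}0.png",robot.read_camera(n)[:,:,::-1])
    i=robot.camera_info(n);print(i)
s=robot.get_state();print(s["ee_pos"],s["ee_rot"],s["width"],s["time"])
E
```

```text
pics
{'fx': 416.8516254583871, 'fy': 416.8516254583871, 'cx': 256.57880602167455, 'cy': 187.76059034711463, 'dist_coeffs': array([-0.15396198,  0.        ,  0.        ,  0.        ,  0.        ]), 'camera_from_world': array([[-1.17580460e-01,  9.92932449e-01, -1.61240937e-02,
         1.80886771e+02],
       [ 7.48639768e-01,  7.79606622e-02, -6.58377272e-01,
        -4.16656022e+02],
       [-6.52467112e-01, -8.94834402e-02, -7.52515369e-01,
         1.69955984e+03],
       [ 0.00000000e+00,  0.00000000e+00,  0.00000000e+00,
         1.00000000e+00]])}
{'fx': 400.7704814343533, 'fy': 400.7704814343533, 'cx': 251.07870075554837, 'cy': 191.33872562562323, 'dist_coeffs': array([0.04510817, 0.        , 0.        , 0.        , 0.        ]), 'camera_from_world': array([[-1.31406927e-02, -9.99857972e-01, -1.05526741e-02,
        -7.99917237e+01],
       [-9.96941158e-01,  1.39140507e-02, -7.69072538e-02,
         6.28911137e+02],
       [ 7.70431613e-02,  9.50978052e-03, -9.96982405e-01,
         9.75943512e+02],
       [ 0.00000000e+00,  0.00000000e+00,  0.00000000e+00,
         1.00000000e+00]])}
[ 131.79052032 -507.95976793  238.23154021] [ 9.91960365e-01  1.26547625e-01  5.60340562e-05 -5.74161492e-04] 88.43394493112146 0.1
```

View pics/scene0.png

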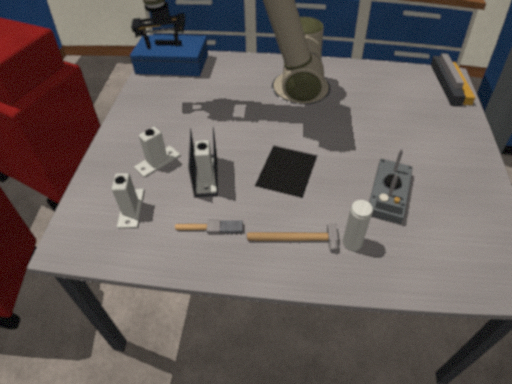

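View pics/top0.png

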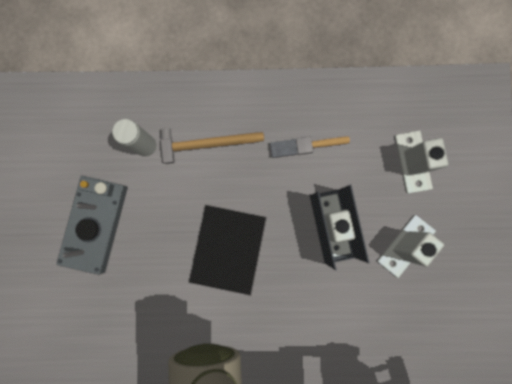

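The scene view looks back at the robot, so its right is the robot's left; the top view is the opposite. The canister in the holder (top 342,226; scene 204,146) is the one farthest left. The mat is at top (228,250), the station at (90,225), and the spray can at (127,133). I'll zoom in for the details.

```bash
python3 - <<'E'
import cv2,numpy as np
t=cv2.imread("pics/top0.png");s=cv2.imread("pics/scene0.png")
def c(im,x,y,w=100,h=75): return cv2.resize(im[y:y+h,x:x+w],(400,300),interpolation=cv2.INTER_CUBIC)
m=np.vstack([np.hstack([c(t,45,170,147,110),c(s,350,145)]),np.hstack([c(t,290,180),c(s,165,125)])])
m=np.clip(m*1.6,0,255).astype(np.uint8)
cv2.imwrite("pics/m1.png",m)
E
```

```text
(no output)
```

View pics/m1.png

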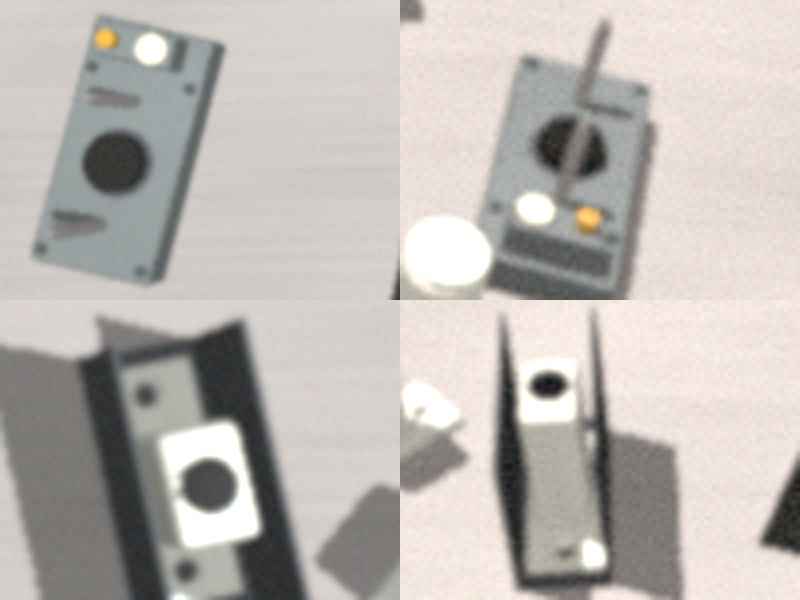

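Station crop, top view: pad at (88,229.5), and dowel tips at about (78,206) and (65,256). Station crop, scene view: pad at (392.5,182). Canister plug: top (342,226), scene (202,146). Flange holes in the top view: (326,204) and (336,247). Next I'll turn these into positions.

```bash
cat >h.py <<'E'
from bench import robot
import cv2,numpy as np
I={n:robot.camera_info(n) for n in("scene","top")}
def ray(n,uv):
    i=I[n];K=np.array([[i["fx"],0,i["cx"]],[0,i["fy"],i["cy"]],[0,0,1]])
    p=cv2.undistortPoints(np.array([[uv]],float),K,i["dist_coeffs"])[0,0]
    T=i["camera_from_world"];R=T[:3,:3];return -R.T@T[:3,3],R.T@np.array([p[0],p[1],1])
def plane(n,uv,z):
    o,d=ray(n,uv);return o+d*(z-o[2])/d[2]
def tri(a,b):
    o,d=ray("top",a);p,e=ray("scene",b)
    s=np.linalg.lstsq(np.c_[d,-e],p-o,rcond=None)[0];A=o+d*s[0];B=p+e*s[1];return (A+B)/2,np.linalg.norm(A-B)
def proj(n,P):
    i=I[n];K=np.array([[i["fx"],0,i["cx"]],[0,i["fy"],i["cy"]],[0,0,1]]);T=i["camera_from_world"]
    return cv2.projectPoints(np.array([P],float),cv2.Rodrigues(T[:3,:3])[0],T[:3,3],K,i["dist_coeffs"])[0][0,0]
E
cat >m.py <<'E'
from h import *
np.set_printoptions(precision=1,suppress=True)
t=cv2.imread("pics/top0.png");s=cv2.imread("pics/scene0.png")
def blob(im,mask,near):
    n,l,st,c=cv2.connectedComponentsWithStats(mask.astype(np.uint8))
    k=1+np.argmin(np.linalg.norm(c[1:]-near,axis=1)+1000*(st[1:,4]<15)); return c[k],(l==k).astype(np.uint8),st[k,4]
ft=t.max(2);fs=s.max(2)
pl_t,_,a1=blob(t,ft<60,(342,226)) 
pl_s,_,a2=blob(s,fs<60,(202,146))
pad_t,_,a3=blob(t,ft<45,(88,229.5));
pad_s,_,a4=blob(s,fs<60,(392,182))
print("plug",pl_t,a1,pl_s,a2,tri(pl_t,pl_s),tri((342.25,226.25),(202,146)))
print("pad",pad_t,a3,pad_s,a4,tri(pad_t,pad_s),tri((88,229.5),(392.5,181.8)))
for n,im,f,near in(("top",t,ft,(228,250)),("scene",s,fs,(287,171))):
    c,mk,a=blob(im,f<40,near)
    q=cv2.boxPoints(cv2.minAreaRect(cv2.findContours(mk,0,1)[0][0]))
    ap=cv2.approxPolyDP(cv2.findContours(mk,0,1)[0][0],8,True)[:,0]
    print("mat",n,a,plane(n,c,4)); print(np.array([plane(n,x,4) for x in ap]))
print("holes",plane("top",(326.2,203.7),12),plane("top",(336.2,247.5),12))
C=lambda x,y:(45+x*.3675,170+y*.3675)
print("dow base",plane("top",C(140,100),40),plane("top",C(103,224),40))
print("dow tip",plane("top",C(90,97),135),plane("top",C(54,235),135))
print("screws",[plane("top",C(*x),40) for x in((91,67),(190,88),(40,248),(141,271))])
S=lambda x,y:(350+(x-400)*.25,145+y*.25)
print("sc",[plane("scene",S(*x),40) for x in((530,62),(641,90),(495,207),(612,238))])
E
python3 m.py
```

```text
plug [341.8 225.8] 98 [201.7 145.9] 30 (array([ 540.6, -285.1,  142.1]), np.float64(1.522049282215346)) (array([ 539.6, -285.4,  140.9]), np.float64(3.181862347942248))
pad [ 87.1 229.3] 358 [388.2 180.3] 85 (array([540.2, 300.4,  53.9]), np.float64(8.196583963706091)) (array([538.9, 309.6,  44. ]), np.float64(5.249698252520651))
mat top 4425 [483.3 -26.1   4. ]
[[ 591.    26.6    4. ]
 [ 409.3   64.6    4. ]
 [ 378.2  -72.4    4. ]
 [ 558.7 -117.5    4. ]]
mat scene 1810 [489.5 -24.6   4. ]
[[ 382.8  -79.     4. ]
 [ 555.8 -114.9    4. ]
 [ 591.7   28.6    4. ]
 [ 412.7   64.7    4. ]]
holes [ 594.9 -276.5   12. ] [ 485.8 -298.    12. ]
dow base [594.1 289.2  40. ] [484.5 319.5  40. ]
dow tip [592.9 291.8 135. ] [482.9 317.6 135. ]
screws [array([624.4, 333.3,  40. ]), array([604.2, 244.8,  40. ]), array([464.5, 374.1,  40. ]), array([442.8, 285.2,  40. ])]
sc [array([441.3, 289.5,  40. ]), array([463.7, 379.5,  40. ]), array([602.3, 249.3,  40. ]), array([624.1, 337.2,  40. ])]
```

```bash
cat >go.py <<'E'
# go.py x y z phi : shift/spin from the measured pose in crank units (phi = yaw of tool x, deg)
import sys;from h import *
x,y,z,f=map(float,sys.argv[1:]);s=robot.get_state();q=s["ee_rot"];p=s["ee_pos"]
from scipy.spatial.transform import Rotation as Ro
M=Ro.from_quat(q).as_matrix();phi=np.degrees(np.arctan2(M[1,0],M[0,0]))
print("t%.2f pos"%s["time"],p.round(1),"phi %.1f tilt %.2f"%(phi,np.degrees(np.arccos(-M[2,2]))),"w %.1f g %.1f"%(s["width"],s["grip_force"]),"F",s["contact_force"].round(1),"q6 %.2f"%s["qpos"][5])
d=M.T@(np.array([x,y,z])-p)
print("slide",(d/500).round(4),"spin %.3f"%(-((f-phi+180)%360-180)/90))
E
python3 go.py 540 -285 240 101.2
```

```text
t0.10 pos [ 131.8 -508.   238.2] phi 14.5 tilt 0.07 w 88.4 g 0.0 F [-0.3 -0.5 -0.6] q6 -0.22
slide [ 0.9022 -0.2267 -0.0031] spin -0.963
```

```bash
python3 -m crank '[{"slide":[0.9,-0.227,0],"spin":-0.963},{"slide":[0.9,-0.227,0],"spin":-0.963},{"slide":[0.9,-0.227,0],"spin":-0.963},{"slide":[0.9,-0.227,0],"spin":-0.963},{"slide":[0.9,-0.227,0],"spin":-0.963},{"slide":[0.9,-0.227,0],"spin":-0.963},{"slide":[0.9,-0.227,0],"spin":-0.963},{"slide":[0.9,-0.227,0],"spin":-0.963}]' 88; python3 go.py 540 -285 240 101.2
```

```text
time: 0.77
ee_pos: [425.8, -346.6, 238.5]
ee_rot: [0.808, 0.589, -0.0, -0.0]
contact_force: [-0.0, -0.5, 1.1]
width: 87.7
grip_force: 0.0
t0.77 pos [ 425.8 -346.6  238.5] phi 72.2 tilt 0.03 w 87.7 g 0.0 F [-0.  -0.5  1.1] q6 -0.59
slide [ 0.1872  0.1799 -0.003 ] spin -0.322
```

```bash
python3 -m crank '[{"slide":[0.187,0.18,0],"spin":-0.322},{"slide":[0.187,0.18,0],"spin":-0.322},{"slide":[0.187,0.18,0],"spin":-0.322},{"slide":[0.187,0.18,0],"spin":-0.322},{"slide":[0.187,0.18,0],"spin":-0.322},{"slide":[0.187,0.18,0],"spin":-0.322},{"slide":[0.187,0.18,0],"spin":-0.322},{"slide":[0.187,0.18,0],"spin":-0.322}]'; python3 go.py 540 -285 95 101.2
python3 - <<'E'
from h import *
s=np.array(robot.read_camera("scene"))[60:210,100:300];t=robot.read_camera("top")[140:290,240:440]
cv2.imwrite("pics/m2.png",cv2.resize(np.hstack([t,s])[:,:,::-1],(800,300),interpolation=2))
E
```

```text
time: 1.43
ee_pos: [537.9, -288.2, 238.9]
ee_rot: [0.639, 0.769, -0.0, -0.0]
contact_force: [1.1, 0.0, 0.1]
width: 87.9
grip_force: 0.0
t1.43 pos [ 537.9 -288.2  238.9] phi 100.6 tilt 0.01 w 87.9 g 0.0 F [1.1 0.  0.1] q6 -0.87
slide [0.0056 0.0053 0.2878] spin -0.007
```

View pics/m2.png

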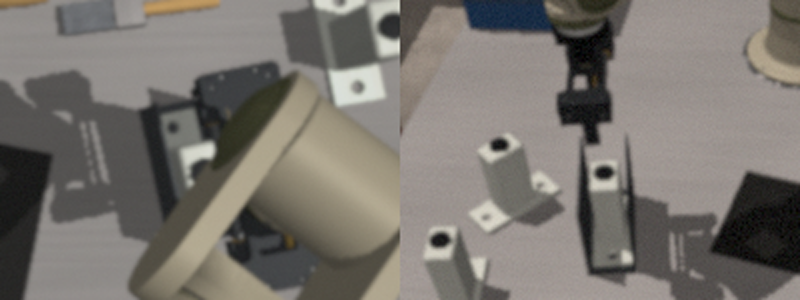

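The gripper is over the holder and lined up with the canister (finger at mosaic (590,130), plug at (604,172)). I'll go down in two stages.

```bash
python3 -m crank '[{"slide":[0.005,0.005,0.04],"spin":-0.004},{"slide":[0.005,0.005,0.08],"spin":-0.004},{"slide":[0.005,0.005,0.12],"spin":-0.004},{"slide":[0.005,0.005,0.14],"spin":-0.004},{"slide":[0.005,0.005,0.14],"spin":-0.004}]'; python3 go.py 540 -285 95 101.2
```

```text
time: 1.95
ee_pos: [539.8, -284.3, 166.7]
ee_rot: [0.635, 0.772, -0.0, -0.002]
contact_force: [-0.2, 0.1, -0.3]
width: 88.0
grip_force: 0.0
t1.95 pos [ 539.8 -284.3  166.7] phi 101.1 tilt 0.22 w 88.0 g 0.0 F [-0.2  0.1 -0.3] q6 -0.87
slide [-0.0019  0.0004  0.1435] spin -0.001
```

```bash
python3 -m crank '[{"slide":[0,0,0.03]},{"slide":[0,0,0.06]},{"slide":[0,0,0.09]},{"slide":[0,0,0.12]},{"slide":[0,0,0.144]},{"slide":[0,0,0.144]}]' && python3 -m crank '[{"slide":[0,0,0]},{"slide":[0,0,0]},{"slide":[0,0,0]},{"slide":[0,0,0]},{"slide":[0,0,0]},{"slide":[0,0,0]},{"slide":[0,0,0]},{"slide":[0,0,0]}]' 50 30;python3 go.py 540 -285 95 101.2
```

```text
t1.95 pos [ 539.8 -284.3  166.7] phi 101.1 tilt 0.22 w 88.0 g 0.0 F [-0.2  0.1 -0.3] q6 -0.87
slide [-0.0019  0.0004  0.1435] spin -0.001invalid input at $[0]: expected keys slide, spin
```

```bash
python3 -m crank '[{"slide":[0,0,0.03],"spin":0},{"slide":[0,0,0.06],"spin":0},{"slide":[0,0,0.09],"spin":0},{"slide":[0,0,0.12],"spin":0},{"slide":[0,0,0.144],"spin":0},{"slide":[0,0,0.144],"spin":0}]' && python3 -m crank '[{"slide":[0,0,0],"spin":0},{"slide":[0,0,0],"spin":0},{"slide":[0,0,0],"spin":0},{"slide":[0,0,0],"spin":0},{"slide":[0,0,0],"spin":0},{"slide":[0,0,0],"spin":0},{"slide":[0,0,0],"spin":0},{"slide":[0,0,0],"spin":0}]' 50 30;python3 go.py 540 -285 245 101.2
```

```text
time: 2.45
ee_pos: [540.2, -284.2, 95.3]
ee_rot: [0.635, 0.772, -0.0, -0.001]
contact_force: [-0.6, 0.4, 0.8]
width: 87.5
grip_force: 0.0
time: 3.12
ee_pos: [540.9, -284.8, 97.8]
ee_rot: [0.635, 0.773, -0.0, 0.001]
contact_force: [-2.6, -1.2, 5.1]
width: 65.9
grip_force: 30.0
t3.12 pos [ 540.9 -284.8   97.8] phi 101.2 tilt 0.07 w 65.9 g 30.0 F [-2.6 -1.2  5.1] q6 -0.87
slide [-0.0004 -0.0018 -0.2944] spin -0.000
```

Gripped at 65.9 mm. Now lifting.

```bash
python3 -m crank '[{"slide":[0,0,-0.02],"spin":0},{"slide":[0,0,-0.06],"spin":0},{"slide":[0,0,-0.11],"spin":0},{"slide":[0,0,-0.16],"spin":0},{"slide":[0,0,-0.21],"spin":0},{"slide":[0,0,-0.26],"spin":0},{"slide":[0,0,-0.305],"spin":0},{"slide":[0,0,-0.305],"spin":0}]' ;python3 go.py 485 -25 247 75.8
```

```text
time: 3.78
ee_pos: [541.9, -284.9, 254.0]
ee_rot: [0.635, 0.773, 0.0, 0.004]
contact_force: [0.5, -0.7, -4.1]
width: 65.5
grip_force: 30.0
t3.78 pos [ 541.9 -284.9  254. ] phi 101.2 tilt 0.44 w 65.5 g 30.0 F [ 0.5 -0.7 -4.1] q6 -0.87
slide [ 0.5321 -0.0108  0.011 ] spin 0.282
```

```bash
python3 -m crank '[{"slide":[0.05,0,0],"spin":0.03},{"slide":[0.11,0,0],"spin":0.08},{"slide":[0.18,0,0],"spin":0.14},{"slide":[0.25,0,0],"spin":0.2},{"slide":[0.32,0,0],"spin":0.26},{"slide":[0.39,0,0],"spin":0.282},{"slide":[0.45,-0.005,0],"spin":0.282},{"slide":[0.5,-0.01,0],"spin":0.282}]' && python3 -m crank '[{"slide":[0.01,0,0.02],"spin":0},{"slide":[0.025,0,0.05],"spin":0},{"slide":[0.03,0,0.08],"spin":0},{"slide":[0.03,0,0.11],"spin":0},{"slide":[0.03,0,0.14],"spin":0},{"slide":[0.03,0,0.17],"spin":0},{"slide":[0.03,0,0.2],"spin":0},{"slide":[0.03,0,0.2],"spin":0}]';python3 go.py 485 -25 98 75.8
```

```text
time: 4.45
ee_pos: [486.2, -37.8, 247.8]
ee_rot: [0.789, 0.615, -0.0, -0.001]
contact_force: [0.2, -0.3, -3.7]
width: 65.7
grip_force: 30.0
time: 5.12
ee_pos: [489.3, -25.4, 145.4]
ee_rot: [0.789, 0.614, -0.002, -0.003]
contact_force: [0.6, 0.8, -5.5]
width: 65.5
grip_force: 30.0
t5.12 pos [489.3 -25.4 145.4] phi 75.8 tilt 0.39 w 65.5 g 30.0 F [ 0.6  0.8 -5.5] q6 -0.04
slide [-0.0014 -0.0079  0.0949] spin -0.000
```

```bash
python3 -m crank '[{"slide":[0,-0.004,0.02],"spin":0},{"slide":[0,-0.008,0.05],"spin":0},{"slide":[0,-0.008,0.075],"spin":0},{"slide":[0,-0.008,0.085],"spin":0},{"slide":[0,-0.008,0.085],"spin":0}]' ;python3 -m crank '[{"slide":[0,0,0.003],"spin":0},{"slide":[0,0,0.006],"spin":0},{"slide":[0,0,0.008],"spin":0},{"slide":[0,0,0.008],"spin":0}]';python3 go.py 485 -25 98 75.8
```

```text
time: 5.53
ee_pos: [486.8, -24.6, 105.8]
ee_rot: [0.789, 0.614, -0.001, -0.001]
contact_force: [-0.0, 0.2, -5.0]
width: 65.8
grip_force: 30.0
time: 5.87
ee_pos: [487.4, -24.6, 102.9]
ee_rot: [0.789, 0.614, 0.0, 0.0]
contact_force: [-0.1, 0.0, -3.7]
width: 65.9
grip_force: 30.0
t5.87 pos [487.4 -24.6 102.9] phi 75.8 tilt 0.03 w 65.9 g 30.0 F [-0.1  0.  -3.7] q6 -0.04
slide [-0.0019 -0.0045  0.0099] spin -0.000
```

```bash
python3 -m crank '[{"slide":[0,0,0.002],"spin":0},{"slide":[0,0,0.004],"spin":0},{"slide":[0,0,0.006],"spin":0},{"slide":[0,0,0.008],"spin":0},{"slide":[0,0,0.008],"spin":0},{"slide":[0,0,0.008],"spin":0}]';python3 go.py 485 -25 98 75.8
```

```text
time: 6.37
ee_pos: [487.3, -24.6, 98.7]
ee_rot: [0.789, 0.614, -0.0, -0.0]
contact_force: [0.6, 0.3, -5.0]
width: 66.0
grip_force: 30.0
t6.37 pos [487.3 -24.6  98.7] phi 75.8 tilt 0.01 w 66.0 g 30.0 F [ 0.6  0.3 -5. ] q6 -0.04
slide [-0.0019 -0.0042  0.0013] spin -0.000
```

```bash
python3 -m crank '[{"slide":[0,0,0.002],"spin":0},{"slide":[0,0,0.004],"spin":0},{"slide":[0,0,0.005],"spin":0},{"slide":[0,0,0.005],"spin":0}]';python3 go.py 485 -25 98 75.8
```

```text
time: 6.7
ee_pos: [487.4, -25.1, 97.9]
ee_rot: [0.789, 0.614, -0.0, 0.001]
contact_force: [-8.1, -2.6, 15.5]
width: 65.8
grip_force: 30.0
t6.70 pos [487.4 -25.1  97.9] phi 75.8 tilt 0.07 w 65.8 g 30.0 F [-8.1 -2.6 15.5] q6 -0.04
slide [-0.001  -0.0046 -0.0002] spin 0.000
```

It touches down at 98. Release and rise.

```bash
python3 -m crank '[{"slide":[0,0,-0.003],"spin":0},{"slide":[0,0,-0.003],"spin":0}]' && python3 -m crank '[{"slide":[0,0,0],"spin":0},{"slide":[0,0,0],"spin":0},{"slide":[0,0,0],"spin":0},{"slide":[0,0,0],"spin":0},{"slide":[0,0,0],"spin":0},{"slide":[0,0,0],"spin":0},{"slide":[0,0,0],"spin":0},{"slide":[0,0,0],"spin":0}]' 88; python3 -m crank '[{"slide":[0,0,-0.04],"spin":0},{"slide":[0,0,-0.09],"spin":0},{"slide":[0,0,-0.14],"spin":0},{"slide":[0,0,-0.18],"spin":0},{"slide":[0,0,-0.18],"spin":0}]';python3 go.py 487 -25 188 165.8
```

```text
time: 6.87
ee_pos: [487.5, -24.7, 98.1]
ee_rot: [0.789, 0.614, 0.0, 0.0]
contact_force: [0.4, -2.9, 1.2]
width: 65.8
grip_force: 30.0
time: 7.53
ee_pos: [487.3, -24.6, 97.7]
ee_rot: [0.789, 0.614, -0.0, -0.0]
contact_force: [0.6, 0.0, 0.3]
width: 87.8
grip_force: 0.0
time: 7.95
ee_pos: [488.8, -25.0, 191.4]
ee_rot: [0.789, 0.614, 0.002, 0.003]
contact_force: [0.1, 0.9, -0.0]
width: 88.0
grip_force: 0.0
t7.95 pos [488.8 -25.  191.4] phi 75.8 tilt 0.39 w 88.0 g 0.0 F [ 0.1  0.9 -0. ] q6 -0.04
slide [-0.0009 -0.0035  0.0067] spin -1.000
```

```bash
python3 -m crank '[{"slide":[0,0,0],"spin":-1},{"slide":[0,0,0],"spin":-1},{"slide":[0,0,0],"spin":-1},{"slide":[0,0,0],"spin":-1},{"slide":[0,0,0],"spin":-1},{"slide":[0,0,0],"spin":-1},{"slide":[0,0,0],"spin":-1},{"slide":[0,0,0],"spin":-1}]' && python3 go.py 487.3 -24.6 98 165.8; python3 - <<'E'
from h import *
s=np.array(robot.read_camera("scene"))[90:240,230:430];t=robot.read_camera("top")[150:300,40:240]
cv2.imwrite("pics/m3.png",cv2.resize(np.hstack([t,s])[:,:,::-1],(800,300),interpolation=2))
E
```

```text
time: 8.62
ee_pos: [487.0, -24.5, 186.8]
ee_rot: [0.395, 0.919, -0.0, -0.001]
contact_force: [-0.5, 0.1, 0.4]
width: 88.2
grip_force: 0.0
t8.62 pos [487.  -24.5 186.8] phi 133.4 tilt 0.07 w 88.2 g 0.0 F [-0.5  0.1  0.4] q6 -1.05
slide [-0.0007  0.0005  0.1775] spin -0.360
```

View pics/m3.png

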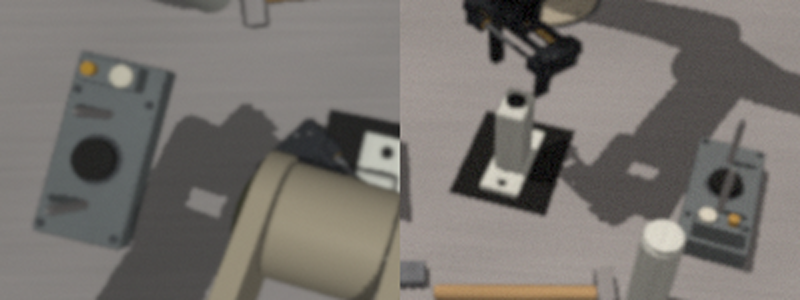

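The canister stands upright in the middle of the mat (mosaic (513,140)). Finish the turn and grip it across its 46 mm.

```bash
python3 -m crank '[{"slide":[0,0,0],"spin":-0.36},{"slide":[0,0,0],"spin":-0.36},{"slide":[0,0,0],"spin":-0.36},{"slide":[0,0,0],"spin":-0.36},{"slide":[0,0,0],"spin":-0.36},{"slide":[0,0,0],"spin":-0.36},{"slide":[0,0,0],"spin":-0.36}]' && python3 -m crank '[{"slide":[0,0,0.03],"spin":0},{"slide":[0,0,0.07],"spin":0},{"slide":[0,0,0.11],"spin":0},{"slide":[0,0,0.15],"spin":0},{"slide":[0,0,0.177],"spin":0},{"slide":[0,0,0.177],"spin":0},{"slide":[0,0,0.177],"spin":0}]';  python3 go.py 487.3 -24.6 98 165.8
```

```text
time: 9.3
ee_pos: [487.2, -24.6, 187.3]
ee_rot: [0.129, 0.992, 0.0, -0.0]
contact_force: [-0.3, -0.6, 0.5]
width: 88.0
grip_force: 0.0
time: 9.88
ee_pos: [487.1, -24.6, 99.1]
ee_rot: [0.128, 0.992, 0.0, -0.001]
contact_force: [-0.2, 0.6, 0.1]
width: 88.3
grip_force: 0.0
t9.88 pos [487.1 -24.6  99.1] phi 165.3 tilt 0.06 w 88.3 g 0.0 F [-0.2  0.6  0.1] q6 -1.61
slide [-0.0003  0.0001  0.0022] spin -0.005
```

```bash
python3 -m crank '[{"slide":[0,0,0],"spin":0},{"slide":[0,0,0],"spin":0},{"slide":[0,0,0],"spin":0},{"slide":[0,0,0],"spin":0},{"slide":[0,0,0],"spin":0},{"slide":[0,0,0],"spin":0},{"slide":[0,0,0],"spin":0},{"slide":[0,0,0],"spin":0}]' 30 50;  python3 -m crank '[{"slide":[0,0,-0.02],"spin":0},{"slide":[0,0,-0.06],"spin":0},{"slide":[0,0,-0.12],"spin":0},{"slide":[0,0,-0.18],"spin":0},{"slide":[0,0,-0.24],"spin":0},{"slide":[0,0,-0.29],"spin":0},{"slide":[0,0,-0.33],"spin":0},{"slide":[0,0,-0.33],"spin":0}]'; python3 go.py 539 306 260 165.8
cat >>m.py <<'E'
print("--- station, subpixel")
# dowel streaks and pad in the first top picture: brown-ish dowels (R>=B) and dark pad on bluish block
b=t.astype(int);reg=np.zeros(t.shape[:2],bool);reg[170:280,50:130]=1
m=reg&(b[:,:,2]-b[:,:,0]>-3)&(b.max(2)<115)&(b.max(2)>45)
n,l,st,c=cv2.connectedComponentsWithStats(m.astype(np.uint8))
for k in range(1,n):
    if st[k,4]>8: print(st[k],c[k])
cv2.imwrite("pics/m4.png",cv2.resize(np.hstack([t[195:280,50:130],s[145:230,360:440]]),None,fx=5,fy=5,interpolation=cv2.INTER_NEAREST)*1)
im=cv2.imread("pics/m4.png");cv2.imwrite("pics/m4.png",np.clip(im*1.5,0,255).astype(np.uint8))
E
python3 m.py|sed -n '/---/,$p'
```

```text
time: 10.55
ee_pos: [487.4, -24.7, 99.4]
ee_rot: [0.126, 0.992, -0.0, 0.0]
contact_force: [-0.8, -1.2, 1.5]
width: 45.8
grip_force: 49.9
time: 11.22
ee_pos: [488.2, -24.7, 268.1]
ee_rot: [0.126, 0.992, -0.0, 0.003]
contact_force: [0.4, 0.8, -4.0]
width: 46.0
grip_force: 49.9
t11.22 pos [488.2 -24.7 268.1] phi 165.5 tilt 0.36 w 46.0 g 49.9 F [ 0.4  0.8 -4. ] q6 -1.61
slide [0.0673 0.6658 0.0157] spin -0.003
--- station, subpixel
[ 77 175  40  15 126] [ 91.  181.6]
[ 56 184  72  91 368] [ 99.5 237.5]
[ 94 186  14   9  18] [101.9 191.7]
[ 72 190   5  17  19] [ 74. 198.]
[ 76 203  21   7 110] [ 85.7 205.9]
[ 78 219  13   5  14] [ 83.9 219.8]
[ 76 232   7   8  11] [ 78.2 235.8]
[ 62 249  23   9 131] [ 72.8 253.1]
```

View pics/m4.png

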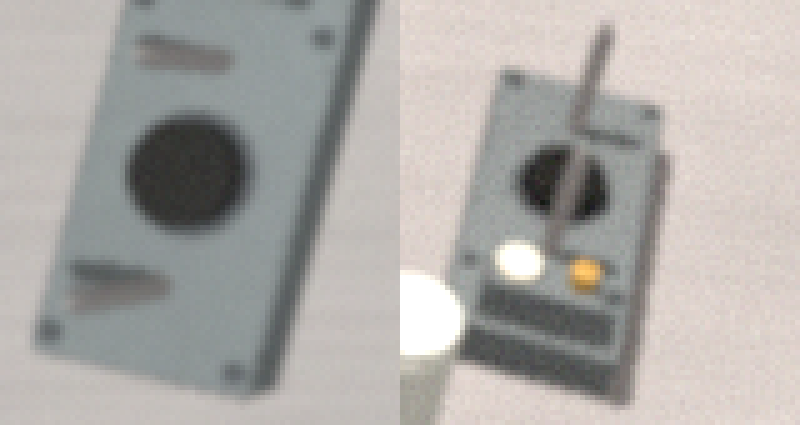

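The zoom shows dowels in the top picture at base (95,207), tip (78,205.5) and base (83.5,252), tip (65,255). In the scene picture they are at base (390.7,194), tip (395,174) and base (395,170.5), tip (400.5,149.5). Triangulating those.

```bash
python3 - <<'E'
from h import *
np.set_printoptions(precision=1,suppress=True)
T=lambda x,y:(50+x/5-.5,195+y/5-.5); S=lambda x,y:(360+(x-400)/5-.5,145+y/5-.5)
for n,a,b,z in(("far base",T(226,62),S(556,246),40),("far tip",T(143,54),S(576,150),133),("near base",T(167,287),S(579,128),40),("near tip",T(77,303),S(604,28),133),("pad",T(190,173),S(562,183),55)):
    print(n,tri(a,b),plane("top",a,z),plane("scene",b,z))
E
```

```text
far base (array([593.1, 295.8,  47.3]), np.float64(9.85960129582616)) [593.8 293.4  40. ] [584.6 303.1  40. ]
far tip (array([593.6, 292.3, 134.9]), np.float64(0.8833477953729983)) [593.8 292.6 133. ] [591.6 293.3 133. ]
near base (array([485.1, 323.1,  42. ]), np.float64(8.257778292865714)) [485.5 319.4  40. ] [481.1 328.1  40. ]
near tip (array([485.2, 320.7, 131.9]), np.float64(3.0685173128086647)) [485.5 318.5 133. ] [485.5 321.9 133. ]
pad (array([540.1, 307.7,  48.8]), np.float64(2.995952305852742)) [540.3 303.5  55. ] [545.2 307.2  55. ]
```

```bash
python3 -m crank '[{"slide":[0.005,0.05,0],"spin":0},{"slide":[0.01,0.12,0],"spin":0},{"slide":[0.02,0.2,0],"spin":0},{"slide":[0.03,0.28,0],"spin":0},{"slide":[0.04,0.36,0],"spin":0},{"slide":[0.05,0.44,0],"spin":0},{"slide":[0.06,0.51,0],"spin":0},{"slide":[0.065,0.58,0],"spin":0}]'; python3 go.py 539.3 306 260 166.1
```

```text
time: 11.88
ee_pos: [527.4, 266.4, 262.4]
ee_rot: [0.126, 0.992, -0.001, -0.002]
contact_force: [0.1, -0.5, -4.3]
width: 45.6
grip_force: 49.9
t11.88 pos [527.4 266.4 262.4] phi 165.5 tilt 0.18 w 45.6 g 49.9 F [ 0.1 -0.5 -4.3] q6 -1.05
slide [-0.0032  0.0826  0.0047] spin -0.006
```

```bash
python3 -m crank '[{"slide":[0,0.03,0],"spin":-0.004},{"slide":[-0.003,0.06,0],"spin":-0.004},{"slide":[-0.003,0.08,0.01],"spin":-0.004},{"slide":[-0.003,0.081,0.02],"spin":-0.004},{"slide":[-0.003,0.081,0.025],"spin":-0.004},{"slide":[-0.003,0.081,0.025],"spin":-0.004},{"slide":[-0.003,0.081,0.025],"spin":-0.004}]'; python3 go.py 539.3 306 245 166.1
python3 - <<'E'
from h import *
s=robot.read_camera("scene");t=robot.read_camera("top")
cv2.imwrite("pics/s5.png",s[:,:,::-1]);cv2.imwrite("pics/t5.png",t[:,:,::-1])
m=np.hstack([t[165:285,40:140],s[100:220,350:450]])[:,:,::-1]
cv2.imwrite("pics/m5.png",np.clip(1.3*cv2.resize(m.astype(float),(800,480),interpolation=2),0,255))
E
```

```text
time: 12.47
ee_pos: [539.9, 302.2, 251.5]
ee_rot: [0.124, 0.992, -0.0, -0.0]
contact_force: [-0.1, 0.6, -4.4]
width: 45.5
grip_force: 49.9
t12.47 pos [539.9 302.2 251.5] phi 165.8 tilt 0.05 w 45.5 g 49.9 F [-0.1  0.6 -4.4] q6 -1.00
slide [0.0031 0.0071 0.0129] spin -0.003[ WARN:0@0.492] global loadsave.cpp:1063 imwrite_ Unsupported depth image for selected encoder is fallbacked to CV_8U.
```

View pics/m5.png

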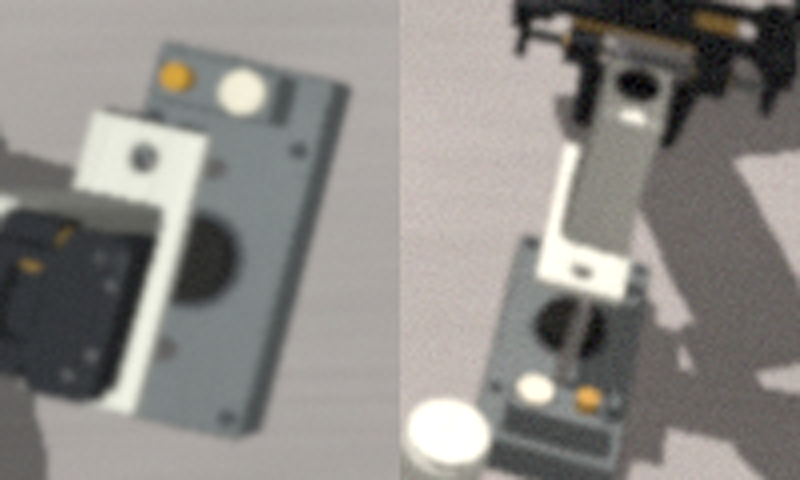

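The far flange hole shows at mosaic (144,157) in the top view and (582,270) in the scene view. I'll use it to tie the cameras to the tool.

```bash
python3 - <<'E'
from h import *
np.set_printoptions(precision=1,suppress=True)
t=(39.6+144/4,164.6+157/4);s=(349.6+182/4,99.6+270/4)
print(tri(t,s))
for z in (160,164): print(z,plane("top",t,z),plane("scene",s,z))
# flange top corners, top view
for c in((97,110),(210,136),(133,412)): print(plane("top",(39.6+c[0]/4,164.6+c[1]/4),164))
for c in((537,276),(627,300)): print("s",plane("scene",(349.6+(c[0]-400)/4,99.6+c[1]/4),164))
c,s_=np.cos(np.radians(-14.2)),np.sin(np.radians(-14.2))
for a,b in((56,0),(75,31),(75,-31),(-75,-31)): print("pred",a,b,539.9+a*c-b*s_,302.2+a*s_+b*c)
E
```

```text
(array([595.2, 285. , 166. ]), np.float64(3.040686128019997))
160 [595.6 286.1 160. ] [588.4 288.7 160. ]
164 [595.4 284.3 164. ] [592.4 287.3 164. ]
[620.9 309.6 164. ]
[606.1 249.7 164. ]
[461.5 286.7 164. ]
s [602.  254.1 164. ]
s [618.5 316.6 164. ]
pred 56 0 594.1889395941278 288.4627863907871
pred 75 31 620.2129302043783 313.8547519058391
pred 75 -31 605.0038722798926 253.7491402123405
pred -75 -31 459.5870697956217 290.54524809416085
```

```bash
python3 -m crank '[{"slide":[0.003,0.012,0.01],"spin":-0.003},{"slide":[0.004,0.013,0.02],"spin":-0.003},{"slide":[0.004,0.013,0.025],"spin":-0.003},{"slide":[0.004,0.013,0.03],"spin":-0.003},{"slide":[0.004,0.013,0.03],"spin":-0.003},{"slide":[0.004,0.013,0.03],"spin":-0.003}]'; python3 go.py 539.3 308.3 234 166.1
python3 - <<'E'
from h import *
s=robot.read_camera("scene");t=robot.read_camera("top")
m=np.hstack([t[185:245,50:110],s[140:200,370:430]])[:,:,::-1]
cv2.imwrite("pics/m6.png",np.clip(1.4*cv2.resize(m.astype(float),(800,400),interpolation=2),0,255).astype(np.uint8))
E
```

```text
time: 13.07
ee_pos: [539.7, 309.9, 236.6]
ee_rot: [0.121, 0.993, -0.0, -0.0]
contact_force: [1.2, 1.3, -4.4]
width: 45.3
grip_force: 49.9
t13.07 pos [539.7 309.9 236.6] phi 166.1 tilt 0.02 w 45.3 g 49.9 F [ 1.2  1.3 -4.4] q6 -1.00
slide [-0.     -0.0032  0.0052] spin 0.000
```

View pics/m6.png

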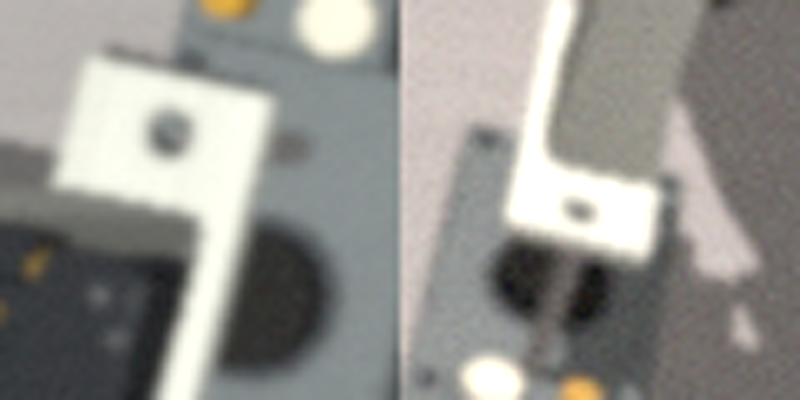

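In the top view the hole (170,133) agrees with the dowel tip once extrapolated to flange height, and in the scene view hole and dowel line up too. I'll lower gently and watch the force.

```bash
python3 -m crank '[{"slide":[0,0,0.004],"spin":0},{"slide":[0,0,0.008],"spin":0},{"slide":[0,0,0.012],"spin":0},{"slide":[0,0,0.016],"spin":0},{"slide":[0,0,0.02],"spin":0},{"slide":[0,0,0.02],"spin":0}]'; python3 go.py 539.3 309.3 226 166.1
```

```text
time: 13.67
ee_pos: [539.6, 309.9, 226.2]
ee_rot: [0.121, 0.993, -0.0, -0.0]
contact_force: [0.9, -0.4, -4.9]
width: 45.2
grip_force: 49.9
t13.67 pos [539.6 309.9 226.2] phi 166.1 tilt 0.05 w 45.2 g 49.9 F [ 0.9 -0.4 -4.9] q6 -1.00
slide [ 0.0002 -0.0012  0.0004] spin 0.000
```

```bash
python3 -m crank '[{"slide":[0,0,0.004],"spin":0},{"slide":[0,0,0.008],"spin":0},{"slide":[0,0,0.012],"spin":0},{"slide":[0,0,0.016],"spin":0},{"slide":[0,0,0.02],"spin":0},{"slide":[0,0,0.02],"spin":0}]'; python3 go.py 539.3 309.3 216 166.1
```

```text
time: 14.17
ee_pos: [539.6, 310.4, 216.4]
ee_rot: [0.121, 0.993, 0.001, -0.0]
contact_force: [-0.7, 2.8, -3.9]
width: 45.5
grip_force: 49.9
t14.17 pos [539.6 310.4 216.4] phi 166.1 tilt 0.08 w 45.5 g 49.9 F [-0.7  2.8 -3.9] q6 -1.00
slide [ 0.     -0.0023  0.0008] spin 0.000
```

It's on the taper with a slight push toward +y; I'll yield 0.8 mm that way and go on.

```bash
python3 -m crank '[{"slide":[0,0.002,0],"spin":0},{"slide":[0,0.002,0.006],"spin":0},{"slide":[0,0.002,0.012],"spin":0},{"slide":[0,0.002,0.018],"spin":0},{"slide":[0,0.002,0.02],"spin":0},{"slide":[0,0.002,0.02],"spin":0}]'; python3 go.py 539.3 309.3 216 166.1; python3 -c "
from bench import robot;print(robot.get_state()['ft_torque'])"
```

```text
time: 14.67
ee_pos: [539.7, 310.9, 206.2]
ee_rot: [0.121, 0.993, -0.0, -0.0]
contact_force: [-1.2, 1.7, -5.5]
width: 46.0
grip_force: 49.9
t14.67 pos [539.7 310.9 206.2] phi 166.1 tilt 0.05 w 46.0 g 49.9 F [-1.2  1.7 -5.5] q6 -0.99
slide [ 0.0001 -0.0033 -0.0196] spin 0.000
[ 0.57948574 -0.01124576 -0.08681931]
```

Past the taper and both dowels are in. Continue down.

```bash
python3 -m crank '[{"slide":[0,0.001,0.01],"spin":0},{"slide":[0,0.001,0.025],"spin":0},{"slide":[0,0.001,0.04],"spin":0},{"slide":[0,0.001,0.055],"spin":0},{"slide":[0,0.001,0.07],"spin":0},{"slide":[0,0.001,0.085],"spin":0},{"slide":[0,0.001,0.1],"spin":0},{"slide":[0,0.001,0.1],"spin":0}]'; python3 go.py 539.7 311 135 166.1
```

```text
time: 15.33
ee_pos: [539.5, 311.2, 154.7]
ee_rot: [0.121, 0.993, -0.001, -0.001]
contact_force: [-0.3, 0.4, -5.2]
width: 45.7
grip_force: 49.9
t15.33 pos [539.5 311.2 154.7] phi 166.1 tilt 0.15 w 45.7 g 49.9 F [-0.3  0.4 -5.2] q6 -0.99
slide [-0.0005 -0.0001  0.0394] spin 0.000
```

```bash
python3 -m crank '[{"slide":[0,0,0.006],"spin":0},{"slide":[0,0,0.013],"spin":0},{"slide":[0,0,0.02],"spin":0},{"slide":[0,0,0.026],"spin":0},{"slide":[0,0,0.032],"spin":0},{"slide":[0,0,0.037],"spin":0},{"slide":[0,0,0.037],"spin":0}]'; python3 go.py 539.7 311 135 166.1;python3 -m crank '[{"slide":[0,0,0.001],"spin":0},{"slide":[0,0,0.003],"spin":0},{"slide":[0,0,0.004],"spin":0},{"slide":[0,0,0.004],"spin":0}]'
```

```text
time: 15.92
ee_pos: [540.4, 311.4, 138.8]
ee_rot: [0.121, 0.993, 0.0, 0.001]
contact_force: [-1.0, -1.6, 5.7]
width: 45.7
grip_force: 49.9
t15.92 pos [540.4 311.4 138.8] phi 166.1 tilt 0.09 w 45.7 g 49.9 F [-1.  -1.6  5.7] q6 -0.99
slide [ 0.0012 -0.0012  0.0075] spin 0.000
time: 16.25
ee_pos: [540.5, 311.4, 137.3]
ee_rot: [0.121, 0.993, 0.0, 0.001]
contact_force: [-0.9, -1.3, 6.6]
width: 45.9
grip_force: 49.9
```

```bash
python3 -m crank '[{"slide":[0,0,0.002],"spin":0},{"slide":[0,0,0.004],"spin":0},{"slide":[0,0,0.005],"spin":0},{"slide":[0,0,0.005],"spin":0}]';python3 -m crank '[{"slide":[0,0,0.001],"spin":0},{"slide":[0,0,0.002],"spin":0},{"slide":[0,0,0.002],"spin":0}]'
```

```text
time: 16.58
ee_pos: [540.5, 311.4, 135.4]
ee_rot: [0.121, 0.993, 0.0, 0.001]
contact_force: [-3.3, -2.8, 10.0]
width: 45.4
grip_force: 49.9
time: 16.83
ee_pos: [540.5, 311.5, 135.4]
ee_rot: [0.121, 0.993, 0.0, 0.001]
contact_force: [-6.5, -2.8, 16.9]
width: 45.6
grip_force: 49.9
```

It reaches a hard stop at 135.4, where flush was expected. Press a little more and hold.

```bash
python3 -m crank '[{"slide":[0,0,0.002],"spin":0},{"slide":[0,0,0.002],"spin":0},{"slide":[0,0,0.002],"spin":0},{"slide":[0,0,0.002],"spin":0},{"slide":[0,0,0.002],"spin":0},{"slide":[0,0,0.002],"spin":0},{"slide":[0,0,0.002],"spin":0},{"slide":[0,0,0.002],"spin":0}]';python3 -m crank '[{"slide":[0,0,0],"spin":0},{"slide":[0,0,0],"spin":0},{"slide":[0,0,0],"spin":0},{"slide":[0,0,0],"spin":0},{"slide":[0,0,0],"spin":0},{"slide":[0,0,0],"spin":0},{"slide":[0,0,0],"spin":0},{"slide":[0,0,0],"spin":0}]'
python3 - <<'E'
from h import *
s=robot.read_camera("scene");t=robot.read_camera("top")
m=np.hstack([t[165:285,40:140],s[100:220,350:450]])[:,:,::-1]
cv2.imwrite("pics/m7.png",np.clip(1.3*cv2.resize(m.astype(float),(800,480),interpolation=2),0,255).astype(np.uint8))
E
```

```text
time: 17.5
ee_pos: [540.5, 311.5, 135.3]
ee_rot: [0.121, 0.993, 0.0, 0.002]
contact_force: [-9.0, -5.2, 22.9]
width: 45.8
grip_force: 49.9
time: 18.17
ee_pos: [540.5, 311.4, 135.3]
ee_rot: [0.121, 0.993, 0.0, 0.002]
contact_force: [-10.2, -5.0, 23.2]
width: 45.5
grip_force: 49.9
```

View pics/m7.png

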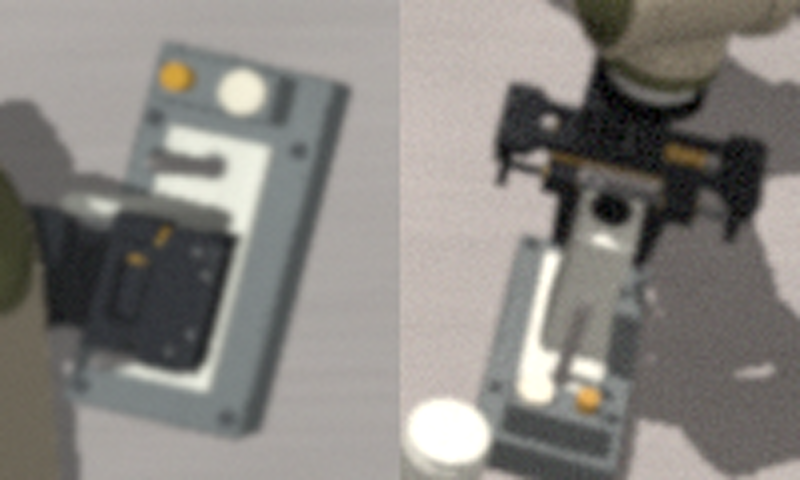

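The foot is over the dowel (top mosaic (215,165)) and flat on the station. It has been held for more than 1.3 s, so I'll lift it off, reducing the lateral push and going straight up.

```bash
python3 -m crank '[{"slide":[0,0,-0.008],"spin":0},{"slide":[0,0,-0.02],"spin":0},{"slide":[0,0,-0.04],"spin":0},{"slide":[0,0,-0.06],"spin":0},{"slide":[0,0,-0.08],"spin":0},{"slide":[0,0,-0.1],"spin":0},{"slide":[0,0,-0.12],"spin":0},{"slide":[0,0,-0.14],"spin":0}]'; python3 -m crank '[{"slide":[0,0,-0.02],"spin":0},{"slide":[0,0,-0.04],"spin":0},{"slide":[0,0,-0.06],"spin":0},{"slide":[0,0,-0.08],"spin":0},{"slide":[0,0,-0.1],"spin":0},{"slide":[0,0,-0.12],"spin":0},{"slide":[0,0,-0.13],"spin":0},{"slide":[0,0,-0.13],"spin":0}]'; python3 go.py 487.3 -24.6 262 166.1
```

```text
time: 18.93
ee_pos: [540.0, 311.3, 202.5]
ee_rot: [0.121, 0.993, -0.0, -0.0]
contact_force: [1.2, 0.3, -5.2]
width: 45.9
grip_force: 49.9
time: 19.6
ee_pos: [540.4, 311.5, 268.2]
ee_rot: [0.121, 0.993, 0.0, 0.001]
contact_force: [0.0, 1.3, -5.0]
width: 45.8
grip_force: 49.9
t19.60 pos [540.4 311.5 268.2] phi 166.1 tilt 0.13 w 45.8 g 49.9 F [ 0.   1.3 -5. ] q6 -0.99
slide [-0.0581 -0.678   0.0116] spin 0.000
```

```bash
python3 -m crank '[{"slide":[-0.005,-0.05,0],"spin":0},{"slide":[-0.01,-0.12,0],"spin":0},{"slide":[-0.02,-0.2,0],"spin":0},{"slide":[-0.03,-0.28,0],"spin":0},{"slide":[-0.04,-0.36,0],"spin":0},{"slide":[-0.05,-0.44,0],"spin":0},{"slide":[-0.055,-0.52,0],"spin":0},{"slide":[-0.058,-0.59,0],"spin":0}]';python3 -m crank '[{"slide":[0,-0.05,0],"spin":0},{"slide":[0,-0.08,0],"spin":0},{"slide":[0,-0.088,0.03],"spin":0},{"slide":[0,-0.088,0.07],"spin":0},{"slide":[0,-0.088,0.11],"spin":0},{"slide":[0,-0.088,0.15],"spin":0},{"slide":[0,-0.088,0.18],"spin":0},{"slide":[0,-0.088,0.18],"spin":0}]'; python3 go.py 487.3 -24.6 101 166.1
```

```text
time: 20.27
ee_pos: [496.6, 15.9, 266.4]
ee_rot: [0.121, 0.993, -0.0, -0.0]
contact_force: [1.0, 0.4, -4.9]
width: 45.3
grip_force: 49.9
time: 20.93
ee_pos: [485.3, -24.3, 173.8]
ee_rot: [0.121, 0.993, 0.001, -0.003]
contact_force: [-0.5, 1.3, -4.5]
width: 45.8
grip_force: 49.9
t20.93 pos [485.3 -24.3 173.8] phi 166.1 tilt 0.35 w 45.8 g 49.9 F [-0.5  1.3 -4.5] q6 -1.62
slide [-0.0049  0.0003  0.1455] spin 0.000
```

```bash
python3 -m crank '[{"slide":[0,0,0.03],"spin":0},{"slide":[0,0,0.07],"spin":0},{"slide":[0,0,0.11],"spin":0},{"slide":[0,0,0.13],"spin":0},{"slide":[0,0,0.136],"spin":0},{"slide":[0,0,0.138],"spin":0},{"slide":[0,0,0.138],"spin":0}]';python3 go.py 487.3 -24.6 99.3 166.1
```

```text
time: 21.52
ee_pos: [487.5, -24.8, 108.7]
ee_rot: [0.121, 0.993, -0.0, 0.001]
contact_force: [0.6, -0.2, -5.2]
width: 45.6
grip_force: 49.9
t21.52 pos [487.5 -24.8 108.7] phi 166.1 tilt 0.08 w 45.6 g 49.9 F [ 0.6 -0.2 -5.2] q6 -1.62
slide [0.0005 0.0004 0.0187] spin 0.000
```

```bash
python3 -m crank '[{"slide":[0,0,0.005],"spin":0},{"slide":[0,0,0.01],"spin":0},{"slide":[0,0,0.014],"spin":0},{"slide":[0,0,0.016],"spin":0},{"slide":[0,0,0.018],"spin":0},{"slide":[0,0,0.019],"spin":0},{"slide":[0,0,0.02],"spin":0},{"slide":[0,0,0.02],"spin":0}]';python3 go.py 487.3 -24.6 99.3 166.1
```

```text
time: 22.18
ee_pos: [487.0, -24.8, 99.3]
ee_rot: [0.121, 0.993, -0.0, 0.0]
contact_force: [-7.9, -0.2, 12.9]
width: 45.6
grip_force: 49.9
t22.18 pos [487.  -24.8  99.3] phi 166.1 tilt 0.04 w 45.6 g 49.9 F [-7.9 -0.2 12.9] q6 -1.62
slide [-0.0005  0.0005  0.    ] spin 0.000
```

Down on the mat. Ease off, release, and rise clear.

```bash
python3 -m crank '[{"slide":[0,0,-0.002],"spin":0},{"slide":[0,0,-0.002],"spin":0}]' && python3 -m crank '[{"slide":[0,0,0],"spin":0},{"slide":[0,0,0],"spin":0},{"slide":[0,0,0],"spin":0},{"slide":[0,0,0],"spin":0},{"slide":[0,0,0],"spin":0},{"slide":[0,0,0],"spin":0},{"slide":[0,0,0],"spin":0},{"slide":[0,0,0],"spin":0}]' 88; python3 -m crank '[{"slide":[0,0,-0.04],"spin":0},{"slide":[0,0,-0.09],"spin":0},{"slide":[0,0,-0.14],"spin":0},{"slide":[0,0,-0.19],"spin":0},{"slide":[0,0,-0.24],"spin":0},{"slide":[0,0,-0.26],"spin":0},{"slide":[0,0,-0.26],"spin":0},{"slide":[0,0,-0.26],"spin":0}]'
python3 - <<'E'
from h import *
s=robot.read_camera("scene")
cv2.imwrite("pics/s8.png",s[:,:,::-1])
E
```

```text
time: 22.35
ee_pos: [487.2, -24.8, 99.3]
ee_rot: [0.121, 0.993, -0.0, 0.001]
contact_force: [-3.6, -0.0, 5.3]
width: 45.4
grip_force: 49.9
time: 23.02
ee_pos: [486.9, -24.7, 98.7]
ee_rot: [0.121, 0.993, -0.0, -0.0]
contact_force: [0.6, 0.2, 0.1]
width: 88.1
grip_force: 0.0
time: 23.68
ee_pos: [486.7, -24.6, 227.9]
ee_rot: [0.121, 0.993, 0.0, -0.0]
contact_force: [0.0, -0.8, -0.3]
width: 87.8
grip_force: 0.0
```

View pics/s8.png

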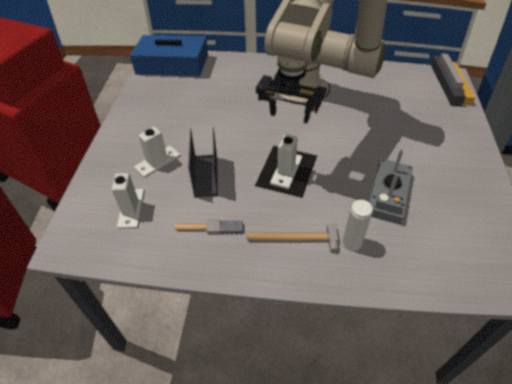

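The canister stands upright in the middle of the mat (287,165), the gripper is clear, the pad is up at (393,182), and the other tools look unmoved. Handing in.

```bash
python3 -c "
from bench import robot;print(robot.hand_in())"
```

```text
the job is handed in; nothing more can be done
None
```

I moved the canister from the holder to the mat, pressed it flush on the station and held it for over a second, then stood it upright in the middle of the mat, let go and handed the job in at about 24 s; the hand-in gave no verdict.

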